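Reset the tripped bench supply by feel

ROBOT

A 6-joint arm with a two-finger parallel gripper is mounted at the origin on the work surface. World frame = base frame: x ahead of the robot, y to its left, z up, the work surface at z = 0. Lengths are in mm, angles in rad, forces in N, time in s.
With the tool pointing down it reaches from about 350 to 875 mm from the base axis. Payload 4.2 kg.
Tool frame: the origin (TCP) lies at the very end of the fingers, on their centre line; the grasp point (between the pads) lies 19 mm behind it; z points along the fingers, y is the direction in which the jaws open and shut (so a half turn about z gives the same grasp; the last joint's range is limited). The gripper opens to 85 mm and grips with 20 to 120 N. Pads are 22 mm wide; open, the fingers measure 114 mm over their backs; the gripper's body (76 mm by 85 mm) begins 54 mm behind the grasp point. The pads swing forward as they close: fully open they stand 13 mm farther back than shut.
Start: joints at [1.548, 0.385, 0.008, 0, -1.194, -0.259], TCP at [173.771, 600.336, 231.312] pointing down, gripper open.
Joint ranges: [-3.14, 3.14], [-1.21, 2.06], [-1.07, 1.41], [-3.16, 2.05], [-2.99, -0.16], [-3.1, 3.1]. Speed limits (rad/s): [2.79, 2.79, 3.14, 3.14, 3.14, 3.14].

INTERFACE

Orientations are given as a unit quaternion [x, y, z, w].
In Python, from bench import telemetry, eyes, arm gives the robot as it stands. The module is installed in compiled form; this text tells all that it offers.
- The arm moves only by the tool move_arm, never from a script. Its argument "deltas" is text: rows parted by semicolons, each of 6 numbers parted by spaces: the shift along the tool's x, y, z in cm, then the turn, a rotation vector about the tool's x, y, z in rad. A call has 1 to 12 rows; each row shifts and turns the commanded pose from where the row before left it, along the tool's axes as they then stand; what a row does not reach is not made up. A row lasts 1/8 s, in which the tool goes at most 62.5 mm and 10.7 degrees, less where a joint would pass 70% of its speed; a pose out of reach is approached as far as the arm can. A call is refused whole if a number of a shift passes 6.25 or a number of a turn 0.188, either way. A call with a gripper value outside its range is refused whole. "grip" is the finger opening in cm, from 0 to 8.54, set as the call begins (left out, the last holds). The fingers move at their own pace and stop on an object; the grip force is fixed at half the most. Time passes only in rows, so rows that do not move let the fingers close. It gives the time, the measured TCP pose, the force and the opening at its end, in the units of the state.
- telemetry.read_state(): the state, without advancing time (a new reading comes with each control period).
- eyes.get_image(name): name is "side" or "top" or "wrist"; returns a dict with "pixels" (420x560x3 uint8, blue, green, red), "range_z" (420x560 float32, mm along the optical axis (not along the pixel's ray), 0 where there is no reading), "fx", "fy", "cx", "cy" (pixels), "dist_coeffs" ([k1, k2, p1, p2, k3] as OpenCV has them; the pictures are not rectified), "origin" and "orientation" of the camera in the world; the wrist camera has in their place "tool_from_camera" (4x4, takes a point from camera to tool coordinates, whose origin is the TCP and whose axes are the flange's). Camera axes: x right, y up, looking along -z (the intrinsics and any distortion apply to the point x, -y, -z); pixel columns grow to the right and rows downward; lengths in mm; the calibration is good to about 2 mm. A picture is of the moment at which its call begins: read the wrist's pose just before it.
- arm.job_done(): hands the job in, once; it reports no verdict.
Trained networks look in a picture, given as the dict that the camera call returned (one of the last four; its "shot" number tells which), for a name from the list of things; names that differ only in an ending like _2 or _b are one class to them, and where a whole thing is asked for, a point or a joint stands for the part that bears it (a point fixed in the world has none). Each returns a list of dicts, best first, with "p" (0 to 1); they miss things now and then, are a little off and sometimes report something else, mostly with a low value. They report only what shows in the picture. A call takes as long as a camera call. They do not tell look-alikes from the thing itself.
- eyes.boxes_of(picture, name): "point" ([x, y, z] in mm, in world coordinates, good to about 4 mm: the middle of the surface that is visible of it).
The state is a dict: "clock": time; "joints": joint angles; "joint_vel": joint speeds; "joint_efforts": joint torques, N m; "position": TCP position; "ee_rot": TCP orientation; "contact_force": force on the tool from outside, world axes, zero at the start; "wrist_torque": the same for the moment, N m; "gripper_width": finger opening in mm.
Only numpy, scipy, OpenCV 4.12 (cv2) and the standard library are available. Lean on these libraries where they do the work, as an engineer would, in place of code of your own. Each camera call takes 0.05 s, during which the arm holds its last target.

TASK

The bench power supply has tripped: its reset pin sits deep in a slot somewhere along the sloping underside of its overhanging front, out of sight. Take the thin rod from its rest, feel along that underside with the rod's tip until it drops into the slot, and push the reset pin fully home. Then lay the rod back in its rest and let go, leaving the jar, the parts box and the mouse where they are.

Things in the scene. Friction and masses are not known exactly. Their poses are not given: they have to be found in the camera images.
- supply: bench power supply, fixed metal case 220 deep x 300 wide x 310 mm high; origin at the centre of its underside, z up, x from its front panel to its back, roughly away from the robot. Its upper 90 mm overhangs towards the robot (front panel at x = -110 mm); the foot, 120 mm high, starts at x = -52 mm; between them slopes the flat underside, the chin
- chin_mid (a point): middle of the sloping chin, 170 mm above the table; axes as the supply's. The chin is 115 mm long, leans 30 degrees from vertical and looks down and towards the robot: straight into it is (cos 30, 0, sin 30 degrees) in these axes, forward and upward. It is smooth and flat for 85 mm to each side (y); then come cheeks 1 mm proud
- chin_edge (a point): middle of the chin's upper, front edge, 29 mm nearer the robot and 50 mm higher than chin_mid. The one slot in the chin is hidden: its centre lies at chin_mid's height, anywhere up to 30 mm to either side (y). It is 11 mm wide (y), 13 mm along the slope, cut square through the 14 mm panel, so the rod enters only when nearly square to the chin
- reset_pin (a joint): the reset pin behind the slot, sliding square to the chin: 0 = tripped, its end 16 mm below the chin's surface; 0.010 m = fully home, at its stop, 26 mm below the surface. It moves with about 4 N and stays where it is pushed (no spring).
- rod_mid (a point): reset rod, centre of its square plastic handle (14 x 14 mm, 50 mm long). x runs along the rod to the working tip: a steel shaft 6 mm in diameter with a rounded end, 105 mm from this point. A 6 mm tail reaches 50 mm behind this point. About 70 g, balance point 10 mm ahead of this point. It starts level in its rest
- rest_mid (a point): the rod's fixed rest: where the handle's centre lies when home, 60 mm above the table; x is the rod's direction, z up. Two black posts, 8 mm thick, with open 90-degree V notches 28 mm wide (tops 70 mm high) stand 40 mm ahead and 38 mm behind this point on a 130 x 56 x 12 mm base; the handle hangs free between them
- jar: loose amber jar, 50 mm in diameter, 55 mm high, origin at its underside; to be left alone
- parts_box: loose flat white parts box, 90 x 130 x 28 mm, origin at its underside; to be left alone
- mouse: loose black computer mouse, 100 x 58 x 30 mm, origin at its underside; to be left alone
Not all that is in view belongs to the job. What is shaped like the part that bears rest_mid but white is not meant.

How it is judged (in metres and radians):
On the way, in this order (a step that is already met when the one before it is completed fails the run):
1. the rod has been taken out of its rest (distance between rod_mid and rest_mid above 0.06 m), for 0.1 s.
2. the reset pin is fully home (value of joint reset_pin above 0.008 m), for 0.2 s.
At the end, for the whole second after the job is handed in: the reset pin is pushed in by more than 8 of its 10 mm, and the rod lies still in its rest again: handle centre within 18 mm of the rest's point, along the rest within 0.12 rad (value of joint reset_pin above 0.008 m and distance between rod_mid and rest_mid below 0.018 m and angle between the x axis of rod_mid and the x axis of rest_mid, either way round below 0.12 rad and linear speed of rod below 0.02 m/s); the robot touches nothing.
It fails at once if the jar, the parts box or the mouse is moved by more than 20 mm (distance of any of jar, parts_box, mouse from where it was at the start of the episode above 0.02 m).
It also fails if it takes over 72 s, if anything falls off the work surface, if the arm or the gripper's body presses on something with over 40 N, if the wrist force passes 120 N, or if a joint passes its speed limit or range.

## Working session

There is one attempt and no reset: what is moved stays moved. The work goes in short steps, Python scripts to look and compute and a tool call to move; the robot and the scene stay as the last step left them, time stands still between calls to the robot, and variables do not carry over. Pictures are saved under pics/ and viewed, and the job is handed in when it is done.

Besides the shell and the picture viewer there is one more tool, called after "Emit:" by a JSON object that holds its "fn" and its "kwargs", one argument or row to a line. move_arm: Moves the arm, as the interface text tells. Its arguments: {"type":"object","properties":{"deltas":{"type":"string"},"grip":{"type":"number"}},"required":["deltas"]}

```bash
mkdir -p pics; ls; cat > h.py <<'E'
import numpy as np, cv2
from scipy.spatial.transform import Rotation as R
from bench import telemetry, eyes, arm
def cam_pose(im, st=None):
    if 'origin' in im:
        T=np.eye(4); o=np.array(im['orientation'])
        T[:3,:3]=R.from_quat(o).as_matrix() if o.size==4 else o.reshape(3,3)
        T[:3,3]=im['origin']; return T
    T=np.eye(4);T[:3,:3]=R.from_quat(st['ee_rot']).as_matrix();T[:3,3]=st['position']
    return T@np.array(im['tool_from_camera'])
def K(im): return np.array([[im['fx'],0,im['cx']],[0,im['fy'],im['cy']],[0,0,1.]])
def rays(im,uv):
    p=cv2.undistortPoints(np.array(uv,float).reshape(-1,1,2),K(im),np.array(im['dist_coeffs'],float)).reshape(-1,2)
    return np.c_[p[:,0],-p[:,1],-np.ones(len(p))]
def px2w(im,uv,z=None,st=None):
    uv=np.array(uv,float).reshape(-1,2); r=rays(im,uv)
    if z is None: z=np.array([im['range_z'][int(round(v)),int(round(u))] for u,v in uv])
    T=cam_pose(im,st); return (T[:3,:3]@(r*np.reshape(z,(-1,1))).T).T+T[:3,3]
def w2px(im,P,st=None):
    T=np.linalg.inv(cam_pose(im,st)); c=(T[:3,:3]@np.array(P,float).reshape(-1,3).T).T+T[:3,3]
    c=c*[1,-1,-1]
    return cv2.projectPoints(c.reshape(-1,1,3),np.zeros(3),np.zeros(3),K(im),np.array(im['dist_coeffs'],float))[0].reshape(-1,2)
def cloud(im,st=None,step=1):
    v,u=np.mgrid[0:420:step,0:560:step]; z=im['range_z'][v,u]; m=z>0
    uv=np.c_[u[m],v[m]].astype(float); P=px2w(im,uv,z[m],st); return uv,P
E
python3 - <<'E'
from h import *
st=telemetry.read_state()
for k,v in st.items(): print(k,np.round(v,3))
for n in ['side','top','wrist']:
    im=eyes.get_image(n); cv2.imwrite(f'pics/{n}0.png',im['pixels']); print(n,{k:np.round(v,3).tolist() for k,v in im.items() if k not in('pixels','range_z')})
    for t in ['supply','reset_pin','rod_mid','rest_mid','jar','parts_box','mouse']:
        try: r=eyes.boxes_of(im,t)
        except Exception as e: r=repr(e)
        if isinstance(r,str): print(t,r)
        else: print(t,[(np.round(d['point']).tolist(),round(d['p'],2)) for d in r])
E
```

```text
pics
clock 0.0
joints [ 1.548  0.386  0.007 -0.    -1.194 -0.259]
joint_vel [ 0.002 -0.    -0.     0.001  0.     0.001]
joint_efforts [-0.0000e+00 -3.9229e+01  1.8840e+01  4.1860e+00 -5.0000e-03 -0.0000e+00]
position [173.612 599.787 230.244]
ee_rot [ 0.99  -0.141 -0.     0.001]
contact_force [ 0.402 -0.577  0.329]
wrist_torque [ 0.013 -0.034  0.02 ]
gripper_width 85.313
side {'fx': 445.851, 'fy': 445.851, 'cx': 284.99, 'cy': 212.649, 'dist_coeffs': [0.041, 0.0, 0.0, 0.0, 0.0], 'origin': [937.09, 311.469, 1413.915], 'orientation': [0.07, 0.18, 0.912, 0.361], 'shot': 1}
supply [([744.0, 91.0, 307.0], 0.84)]
reset_pin []
rod_mid [([494.0, -240.0, 66.0], 0.56)]
rest_mid [([490.0, -231.0, 9.0], 0.94), ([464.0, -386.0, 13.0], 0.93)]
jar []
parts_box [([666.0, -419.0, 28.0], 0.97)]
mouse [([442.0, -5.0, 29.0], 0.83), ([744.0, 91.0, 309.0], 0.54)]
top {'fx': 387.348, 'fy': 387.348, 'cx': 279.171, 'cy': 209.91, 'dist_coeffs': [-0.035, 0.0, 0.0, 0.0, 0.0], 'origin': [499.186, -64.672, 1101.483], 'orientation': [-0.031, 0.033, 0.713, -0.7], 'shot': 2}
supply [([711.0, 71.0, 313.0], 0.91)]
reset_pin []
rod_mid [([498.0, -241.0, 67.0], 0.51)]
rest_mid [([460.0, -380.0, 11.0], 0.69), ([458.0, 313.0, 57.0], 0.66), ([490.0, -231.0, 11.0], 0.58), ([499.0, -239.0, 65.0], 0.18)]
jar []
parts_box [([661.0, -424.0, 24.0], 0.7)]
mouse [([437.0, -7.0, 31.0], 0.87)]
wrist {'fx': 317.736, 'fy': 317.736, 'cx': 278.721, 'cy': 210.411, 'dist_coeffs': [-0.05, 0.0, 0.0, 0.0, 0.0], 'tool_from_camera': [[0.001, 0.953, 0.302, 77.403], [1.0, -0.001, -0.001, -0.144], [-0.0, 0.302, -0.953, -142.101], [0.0, 0.0, 0.0, 1.0]], 'shot': 3}
supply []
reset_pin []
rod_mid []
rest_mid []
jar []
parts_box []
mouse []
```

View pics/side0.png

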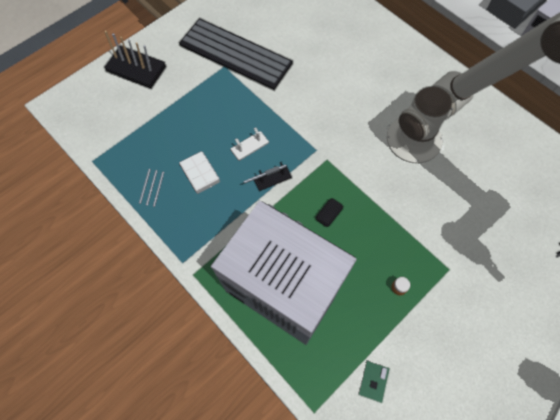

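View pics/top0.png

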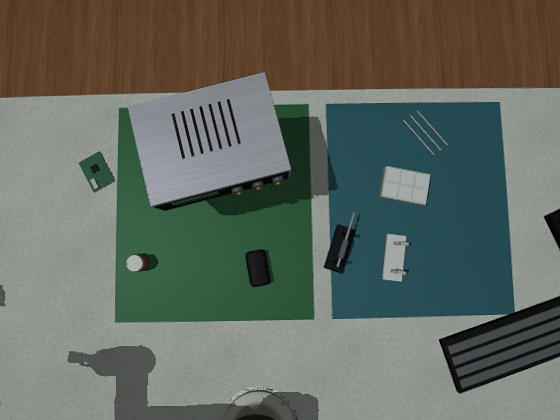

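Top view: the supply fills (130–290, 75–205), the mouse is at (258,267) and the jar at (138,262). Two things have the rest's shape. One is black with a dark rod at (342,245), the other white at (396,258). The black one fits the description, because it holds the rod and the posts are black. I'll measure next and confirm it in a crop.

```bash
python3 - <<'E'
from h import *
for n in ['side','top']:
    im=eyes.get_image(n)
    uv,P=cloud(im)
    m=(abs(P[:,2]-310)<12)&(P[:,0]>400)&(P[:,1]<400)&(P[:,1]>-300)
    r=cv2.minAreaRect(P[m][:,:2].astype(np.float32)); print(n,'suptop',r,np.median(P[m][:,2]),cv2.boxPoints(r).round(1).tolist())
    # rod
    m=(abs(P[:,0]-500)<150)&(abs(P[:,1]+240)<90)&(P[:,2]>20)&(P[:,2]<90)
    Q=P[m]; print(len(Q)); 
    top=Q[Q[:,2]>52]; c=top.mean(0); w=np.linalg.svd(top-c)[2]; print('rod pca',c,w[0],((top-c)@w[0]).min(),((top-c)@w[0]).max())
    b=P[(abs(P[:,0]-490)<110)&(abs(P[:,1]+235)<80)&(abs(P[:,2]-12)<6)]
    for t,zz in [('base',b)]:
        r=cv2.minAreaRect(zz[:,:2].astype(np.float32)); print(t,r,len(zz))
    for nm,c in [('tbl',P[(abs(P[:,0]-560)<20)&(abs(P[:,1]+300)<20)])]: print(nm,np.median(c[:,2]))
    u,v=w2px(im,[[490,-235,40]])[0].astype(int); 
    cr=im['pixels'][v-50:v+50,u-60:u+100]; cv2.imwrite(f'pics/{n}_rod.png',cv2.resize(cr,None,fx=5,fy=5,interpolation=cv2.INTER_CUBIC)); print('crop origin',u-60,v-50)
E
```

```text
side suptop ((723.4037475585938, 77.35441589355469), (225.3489990234375, 304.5608215332031), 13.933005332946777) 309.9579058029917 [[577.4000244140625, 198.0], [650.7000122070312, -97.5999984741211], [869.4000244140625, -43.29999923706055], [796.0999755859375, 252.3000030517578]]
193
rod pca [ 499.06462997 -242.2780222    64.1619249 ] [ 0.94420175 -0.32894397 -0.01670105] -60.704180896990145 90.94899682241953
base ((490.4273986816406, -235.46484375), (156.61488342285156, 215.75050354003906), 89.42262268066406) 469
tbl 0.8701071833087326
crop origin 211 124
top suptop ((724.7401733398438, 79.00528717041016), (223.1292724609375, 303.7773742675781), 13.722607612609863) 308.34127368534416 [[580.2999877929688, 200.10000610351562], [652.4000244140625, -95.0], [869.2000122070312, -42.099998474121094], [797.0999755859375, 253.0]]
273
rod pca [ 499.76052082 -241.31895833   63.26243748] [-0.94465002  0.32738608  0.02132343] -91.19471507537358 62.823687211596855
base ((479.5994873046875, -241.36778259277344), (91.05825805664062, 143.66415405273438), 60.881656646728516) 681
tbl -0.24391480429028434
crop origin 280 196
```

View pics/top_rod.png

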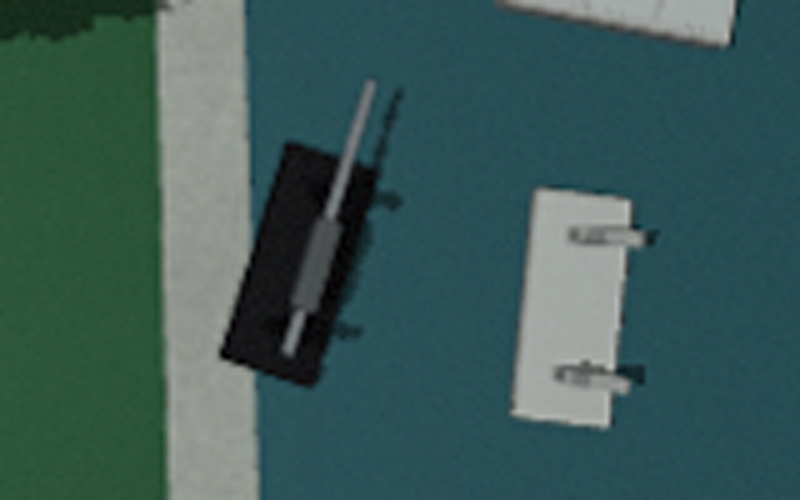

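View pics/side_rod.png

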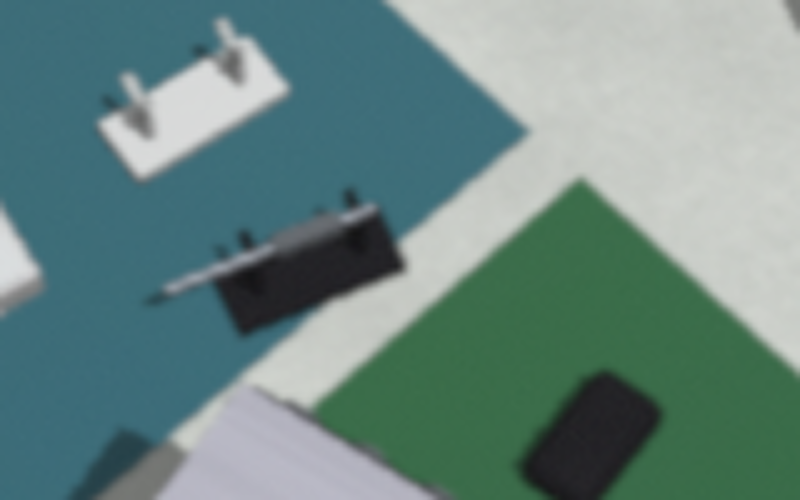

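The crop confirms it. The black rest at top (342,245) holds the grey-handled rod, its tip pointing up-right in the image (+x). The white look-alike is empty. Next I'll refine the handle centre and write a move planner.

```bash
cat >> h.py <<'E'
def toolrot(zdir,xdir):
    z=np.array(zdir,float);z/=np.linalg.norm(z);x=np.array(xdir,float);x-=z*(x@z);x/=np.linalg.norm(x)
    return R.from_matrix(np.c_[x,np.cross(z,x),z])
def plan(p0,r0,p1,r1,maxmm=55,maxrad=0.17,n=None,rv=None):
    """straight line; rows in tool axes"""
    p0=np.array(p0,float);p1=np.array(p1,float)
    if rv is None: rv=(r0.inv()*r1).as_rotvec()
    n=n or int(max(np.ceil(np.linalg.norm(p1-p0)/maxmm),np.ceil(np.linalg.norm(rv)/maxrad),1))
    rows=[];p=p0.copy();r=r0
    for i in range(1,n+1):
        t=p0+(p1-p0)*i/n; rt=r0*R.from_rotvec(np.array(rv)*i/n)
        d=np.round(r.inv().apply(t-p)/10,2); w=np.round((r.inv()*rt).as_rotvec(),3)
        p=p+r.apply(d*10); r=r*R.from_rotvec(w); rows.append(' '.join('%g'%(a+0.) for a in [*d,*w]))
    print(n,'rows; end',p.round(1),'quat',r.as_quat().round(4).tolist())
    for k in range(0,n,12): print('; '.join(rows[k:k+12]))
    return p,r
def cur():
    s=telemetry.read_state(); return np.array(s['position']),R.from_quat(s['ee_rot'])
PSI=np.deg2rad(13.8); SUP=np.array([724.1,78.2,0.])
RODYAW=-0.334
E
python3 - <<'E'
from h import *
top=eyes.get_image('top'); side=eyes.get_image('side')
print(px2w(top,[[343.4,248.8]]),px2w(top,[[343.4,248.8],[280+373/5,196+82/5],[280+290/5,196+353/5]],z=None))
def atz(im,uv,z):
    T=cam_pose(im);r=(T[:3,:3]@rays(im,[uv]).T).T[0];o=T[:3,3];return o+r*(z-o[2])/r[2]
print('top handle',atz(top,[343.4,248.8],67),'tip',atz(top,[280+373/5,196+80/5],63),'tail',atz(top,[280+289/5,196+356/5],63))
print('side handle',atz(side,[272.8,170.6],67),'tip',atz(side,[211+148/5,124+300/5],63),'tail',atz(side,[211+378/5,124+206/5],63))
E
```

```text
[[ 485.22709424 -237.89301074   62.73732284]] [[ 485.22709424 -237.89301074   62.73732284]
 [ 582.48945142 -271.82484323   60.02652906]
 [ 435.20513185 -230.07396228    9.50849662]]
top handle [ 485.28437727 -237.18216832   67.        ] tip [ 583.3328553  -271.27154663   63.        ] tail [ 436.76551818 -221.39103231   63.        ]
side handle [ 485.88052944 -232.01688897   67.        ] tip [ 597.62949266 -270.52499569   63.        ] tail [ 436.10719065 -216.54335563   63.        ]
```

```bash
python3 - <<'E'
from h import *
p0,r0=cur()
y=-0.332; d=np.array([np.cos(y),np.sin(y),0])
rt=toolrot([0,0,-1],-d)
rv=(r0.inv()*rt).as_rotvec(); print(rv)
# want positive about tool z
if rv[2]<0: rv=rv*(1-2*np.pi/np.linalg.norm(rv))
print(rv)
rm=r0*R.from_rotvec(rv*0.55)
p,r=plan(p0,r0,[430,150,231],rm,rv=rv*0.55,n=12)
p,r=plan(p,r,[484.5,-236.5,160],rt,n=10)
E
```

```text
[-3.32635878e-06  4.63161519e-05 -3.09143228e+00]
[ 3.43430318e-06 -4.78191674e-05  3.19175303e+00]
12 rows; end [430. 150. 231.] quat [0.5247, -0.8513, 0.0, 0.0]
3.09 3.01 0 0 0 0.146; 3.5 2.53 0.01 0 0 0.147; 3.84 1.99 0 0 0 0.146; 4.08 1.41 0 0 0 0.146; 4.24 0.8 0 0 0 0.146; 4.31 0.17 0.01 0 0 0.147; 4.3 -0.45 0 0 0 0.146; 4.18 -1.08 0 0 0 0.146; 3.98 -1.68 0 0 0 0.147; 3.69 -2.24 0.01 0 0 0.146; 3.33 -2.75 0 0 0 0.146; 2.89 -3.21 0 0 0 0.146
10 rows; end [ 484.5 -236.5  160. ] quat [-0.1654, -0.9862, 0.0, 0.0]
3.21 -2.22 0.71 0 0 0.144; 2.85 -2.66 0.71 0 0 0.143; 2.45 -3.04 0.71 0 0 0.144; 1.98 -3.36 0.71 0 0 0.144; 1.49 -3.61 0.71 0 0 0.143; 0.95 -3.79 0.71 0 0 0.144; 0.4 -3.88 0.71 0 0 0.144; -0.16 -3.9 0.71 0 0 0.143; -0.72 -3.84 0.71 0 0 0.144; -1.25 -3.69 0.71 0 0 0.144
```

Emit:
{"fn": "move_arm", "kwargs": {
  "deltas": "3.09 3.01 0 0 0 0.146; 3.5 2.53 0.01 0 0 0.147; 3.84 1.99 0 0 0 0.146; 4.08 1.41 0 0 0 0.146; 4.24 0.8 0 0 0 0.146; 4.31 0.17 0.01 0 0 0.147; 4.3 -0.45 0 0 0 0.146; 4.18 -1.08 0 0 0 0.146; 3.98 -1.68 0 0 0 0.147; 3.69 -2.24 0.01 0 0 0.146; 3.33 -2.75 0 0 0 0.146; 2.89 -3.21 0 0 0 0.146",
  "grip": 5
}}

```text
clock: 2.9
position: [430.7, 148.7, 231.4]
ee_rot: [-0.523, 0.852, 0.0, 0.0]
contact_force: [0.9, 0.2, -0.2]
gripper_width: 50.2
```

Emit:
{"fn": "move_arm", "kwargs": {
  "deltas": "3.21 -2.22 0.71 0 0 0.144; 2.85 -2.66 0.71 0 0 0.143; 2.45 -3.04 0.71 0 0 0.144; 1.98 -3.36 0.71 0 0 0.144; 1.49 -3.61 0.71 0 0 0.143; 0.95 -3.79 0.71 0 0 0.144; 0.4 -3.88 0.71 0 0 0.144; -0.16 -3.9 0.71 0 0 0.143; -0.72 -3.84 0.71 0 0 0.144; -1.25 -3.69 0.71 0 0 0.144; 0 0 0 0 0 0; 0 0 0 0 0 0"
}}

```text
clock: 4.4
position: [484.3, -236.3, 160.0]
ee_rot: [0.165, 0.986, 0.0, -0.0]
contact_force: [-0.5, -0.5, 0.1]
gripper_width: 50.0
```

```bash
python3 - <<'E'
from h import *
s=telemetry.read_state(); print(s['clock'],s['position'],s['ee_rot'],np.round(s['joints'],3),s['contact_force'])
im=eyes.get_image('wrist'); cv2.imwrite('pics/w1.png',im['pixels'])
for n in['rod_mid','rest_mid']: print(n,[(np.round(q['point'],1),q['p']) for q in eyes.boxes_of(im,n)])
print(w2px(im,[[484.5,-236.5,67],[584,-271,63],[437,-221,63]],s))
y=-.332
print(R.from_quat(s['ee_rot']).as_matrix()[:,0], np.cos(y),np.sin(y))
E
```

```text
4.4 [ 484.34374462 -236.34619217  160.00147924] [ 1.65132838e-01  9.86271328e-01  6.10477921e-05 -9.97114825e-05] [-0.153  0.304 -0.306 -0.    -0.96  -1.749] [-0.50900635 -0.46757432  0.09675923]
rod_mid [(array([ 492. , -237.5,   65.6]), 0.75)]
rest_mid [(array([ 451.7, -383.6,   17.9]), 0.82), (array([ 475.2, -233.7,   11.6]), 0.8)]
[[278.37157963 213.91389334]
 [278.0552713  324.0047332 ]
 [277.33390114 148.52372515]]
[-9.45462272e-01  3.25731555e-01  2.16847143e-04] 0.9453923658195982 -0.3259344637346948
```

View pics/w1.png

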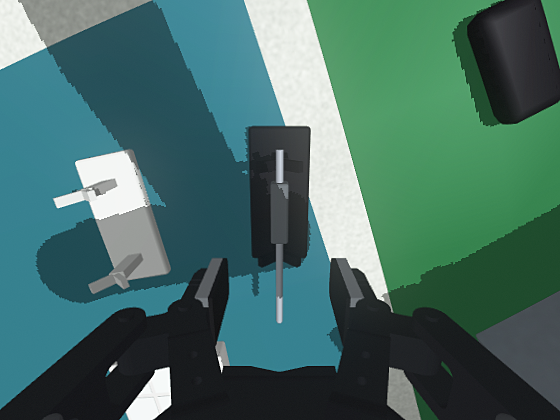

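The rod handle shows at (280,213) and its tip at (279,322), within about 1.5 px of my projections. I'll descend 119 mm and grip.

Emit:
{"fn": "move_arm", "kwargs": {
  "deltas": "0 0.08 3 0 0 0; 0 0 3 0 0 0; 0 0 2.5 0 0 0; 0 0 2 0 0 0; 0 0 1.4 0 0 0; 0 0 0 0 0 0; 0 0 0 0 0 0"
}}

```text
clock: 5.42
position: [485.5, -235.7, 41.8]
ee_rot: [0.165, 0.986, -0.0, 0.001]
contact_force: [-0.4, 0.8, 0.5]
gripper_width: 50.2
```

Emit:
{"fn": "move_arm", "kwargs": {
  "deltas": "0 0 0 0 0 0; 0 0 0 0 0 0; 0 0 0 0 0 0; 0 0 0 0 0 0; 0 0 0 0 0 0; 0 0 0 0 0 0; 0 0 0 0 0 0",
  "grip": 0.8
}}

```text
clock: 6.3
position: [485.2, -236.2, 41.7]
ee_rot: [0.165, 0.986, -0.0, 0.001]
contact_force: [-0.8, -3.4, 5.3]
gripper_width: 12.8
```

```bash
python3 - <<'E'
from h import *
s=telemetry.read_state(); print({k:np.round(v,4).tolist() for k,v in s.items()})
im=eyes.get_image('wrist'); cv2.imwrite('pics/w2.png',im['pixels'])
E
```

```text
{'clock': 6.3, 'joints': [-0.1521, 0.4578, -0.433, 0.001, -0.6788, -1.7515], 'joint_vel': [0.0005, -0.001, 0.0009, -0.0002, -0.0009, 0.0001], 'joint_efforts': [2.0369, -33.8949, 11.7647, 1.7467, 0.2309, 0.0185], 'position': [485.1598, -236.24, 41.7344], 'ee_rot': [0.1652, 0.9863, -0.0003, 0.0006], 'contact_force': [-0.8014, -3.4297, 5.3158], 'wrist_torque': [-0.9711, 0.4328, -0.0243], 'gripper_width': 12.7693}
```

View pics/w2.png

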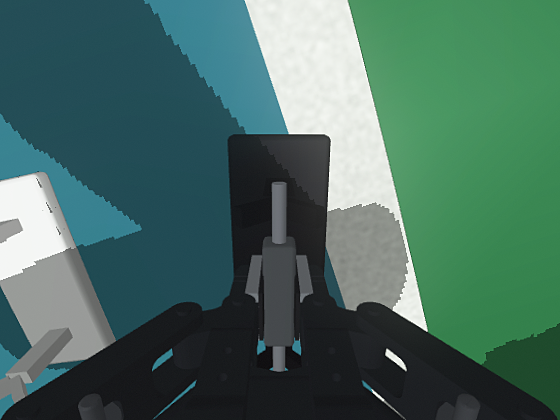

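Gripped, with a finger width of 12.8 mm and the handle between the pads. Now I'll lift and go to a pose in front of the chin, tilted square to it.

```bash
cat >> h.py <<'E'
GP=np.array([485.16,-236.24,41.73]); GQ=R.from_quat([0.1652,0.9863,-0.0003,0.0006])
TIP=np.array([-105.5,0,-18.3])   # rod tip in tool frame
Rs=R.from_euler('z',PSI)
CH=SUP+Rs.apply([-81,0,170.])
N=Rs.apply([np.cos(np.pi/6),0,np.sin(np.pi/6)]); YS=Rs.apply([0,1.,0]); UP=np.cross(N,YS) # up along slope
RPUSH=toolrot(Rs.apply([.5,0,-np.sqrt(3)/2]),-N)
def tcp_for_tip(tip,r=None): return np.array(tip)-(r or RPUSH).apply(TIP)
def tipinfo(p=None,r=None):
    if p is None: p,r=cur()
    e=p+r.apply(TIP)-CH; return dict(n=round(float(e@N),2),y=round(float(e@YS),2),up=round(float(e@UP),2), dir_err=np.round([(-r.as_matrix()[:,0])@YS,(-r.as_matrix()[:,0])@UP],4).tolist())
E
python3 - <<'E'
from h import *
p0,r0=cur()
print(UP,N,CH)
p,r=plan(p0,r0,p0+[0,0,90],r0,n=4)
tgt=CH-32*YS-30*N
p,r=plan(p,r,tcp_for_tip(tgt),RPUSH,maxmm=40,maxrad=.1)
print(tipinfo(p,r))
E
```

```text
[-0.48556714 -0.11926673  0.8660254 ] [0.84102696 0.20657603 0.5       ] [645.43812333  58.87878994 170.        ]
4 rows; end [ 485.2 -236.2  131.7] quat [0.1652, 0.9863, -0.0003, 0.0006]
0 0 -2.25 0 0 0; -0.01 0 -2.25 0 0 0; 0 0 -2.25 0 0 0; 0 0 -2.25 0 0 0
8 rows; end [548.    2.   86.4] quat [-0.1159, 0.9589, 0.0313, 0.2569]
0.23 3.07 0.57 -0.019 -0.064 -0.07; 0.05 3.07 0.61 -0.019 -0.063 -0.07; -0.12 3.06 0.68 -0.019 -0.063 -0.07; -0.3 3.02 0.74 -0.018 -0.064 -0.07; -0.45 2.99 0.82 -0.019 -0.063 -0.07; -0.6 2.93 0.92 -0.019 -0.064 -0.069; -0.74 2.87 1.01 -0.019 -0.063 -0.07; -0.88 2.79 1.12 -0.019 -0.064 -0.07
{'n': -29.98, 'y': -32.05, 'up': -0.03, 'dir_err': [-0.0003, 0.0]}
```

Emit:
{"fn": "move_arm", "kwargs": {
  "deltas": "0 0 -1 0 0 0; 0 0 -2 0 0 0; 0 0 -3 0 0 0; 0 0 -3 0 0 0; 0.23 3.07 0.57 -0.019 -0.064 -0.07; 0.05 3.07 0.61 -0.019 -0.063 -0.07; -0.12 3.06 0.68 -0.019 -0.063 -0.07; -0.3 3.02 0.74 -0.018 -0.064 -0.07; -0.45 2.99 0.82 -0.019 -0.063 -0.07; -0.6 2.93 0.92 -0.019 -0.064 -0.069; -0.74 2.87 1.01 -0.019 -0.063 -0.07; -0.88 2.79 1.12 -0.019 -0.064 -0.07"
}}

```text
clock: 7.85
position: [550.3, -7.2, 94.1]
ee_rot: [-0.122, 0.96, 0.049, 0.246]
contact_force: [0.8, -0.2, -0.5]
gripper_width: 12.6
```

Emit:
{"fn": "move_arm", "kwargs": {
  "deltas": "0 0 0 0 0 0; 0 0 0 0 0 0; 0 0 0 0 0 0"
}}

```text
clock: 8.22
position: [552.1, -9.0, 95.3]
ee_rot: [-0.12, 0.96, 0.048, 0.247]
contact_force: [0.4, -0.3, -0.9]
gripper_width: 12.9
```

```bash
python3 - <<'E'
from h import *
s=telemetry.read_state(); print({k:np.round(v,3).tolist() for k,v in s.items()}); print(tipinfo())
im=eyes.get_image('wrist'); cv2.imwrite('pics/w3.png',im['pixels'])
im=eyes.get_image('top'); cv2.imwrite('pics/t3.png',cv2.resize(im['pixels'][120:300,120:400],None,fx=2.8,fy=2.8))
E
```

```text
{'clock': 8.225, 'joints': [0.256, 0.268, -0.637, -0.185, -0.161, -1.403], 'joint_vel': [-0.001, -0.0, 0.002, -0.009, 0.001, 0.011], 'joint_efforts': [0.097, -27.623, 13.234, 2.802, 1.067, -0.013], 'position': [552.072, -9.043, 95.298], 'ee_rot': [-0.12, 0.96, 0.048, 0.247], 'contact_force': [0.439, -0.299, -0.87], 'wrist_torque': [-0.338, 1.063, 0.032], 'gripper_width': 12.877}
{'n': -24.12, 'y': -44.62, 'up': 5.29, 'dir_err': [-0.0024, -0.0165]}
```

View pics/w3.png

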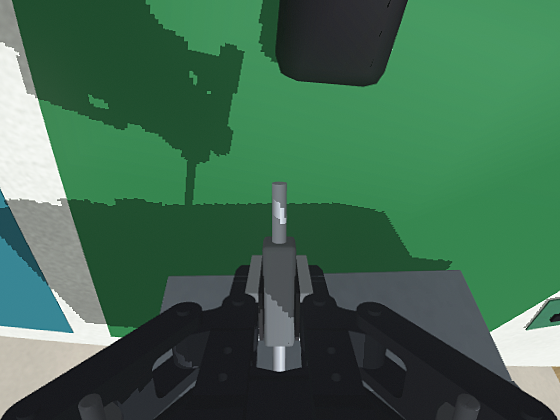

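View pics/t3.png

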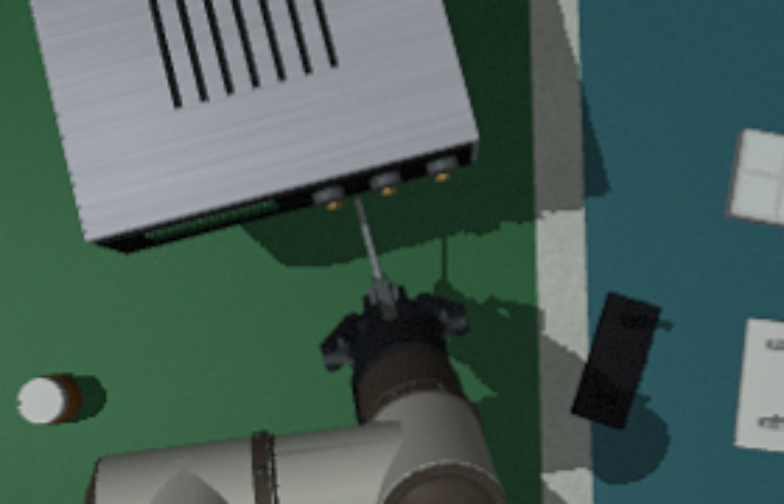

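The rod is held straight, but joint 5 sits at its limit (-0.161), so the pose was not reached. The rod is round, so I can roll the tool about its axis and keep it square to the chin. I'll fit a kinematic model to choose the roll.

```bash
cat > kin.py <<'E'
from h import *
from scipy.optimize import least_squares
S=[([1.548,.386,.007,0,-1.194,-.259],(173.612,599.787,230.244),[.99,-.141,0,.001]),
([-.153,.304,-.306,0,-.96,-1.749],(484.344,-236.346,160.001),[.1651,.9863,0,0]),
([-.1521,.4578,-.433,.001,-.6788,-1.7515],(485.16,-236.24,41.734),[.1652,.9863,-.0003,.0006]),
([.256,.268,-.637,-.185,-.161,-1.403],(552.072,-9.043,95.298),[-.12,.96,.048,.247])]
def fk(q,k):
    a1,d1,L2,L3,a3,Lw,D=k
    r=R.from_euler('z',q[0]); p=r.apply([a1,-D,d1])
    r=r*R.from_euler('y',q[1]); p=p+r.apply([0,0,L2])
    r=r*R.from_euler('y',-q[2]); p=p+r.apply([L3,0,a3])
    r=r*R.from_euler('x',S4*q[3])*R.from_euler('y',-q[4])*R.from_euler('x',S6*q[5]); p=p+r.apply([Lw,0,0])
    return p,r*R6
# tool z=x axis ; tool x yaw at j6=0 : yaw=j1+j6-pi/2 => tool x=-y
base=R.from_matrix(np.array([[0,0,1],[-1,0,0],[0,-1,0]]).astype(float)) # cols: toolx=-y, tooly=-z, toolz=x
R6=base; S4=1;S6=-1
def fit():
    def res(k):
        e=[]
        for q,p,o in S: e+=list(fk(q,k)[0]-p)
        return e+list(0.002*(np.array(k)-K0))
    K0=np.array([0,300,400,450,0,250,160.])
    s=least_squares(res,K0); return s
if __name__=='__main__':
    for S4 in (1,-1):
      for S6 in (1,-1):
        s=fit(); print(S4,S6,s.x.round(1)); print(np.round(s.fun[:12],2)); print([ (round((fk(q,s.x)[1].inv()*R.from_quat(o)).magnitude(),3)) for q,p,o in S])
E
python3 kin.py
```

```text
1 1 [ 10.4 123.9 513.8 421.7  16.  227.6 155.4]
[ -4.54  -2.52   0.87   5.04   3.63  -1.94   0.67   4.69  -2.39   1.74
 -13.58   3.47]
[0.519, 2.785, 2.782, 3.112]
1 -1 [ 10.4 123.9 513.8 421.7  16.  227.6 155.4]
[ -4.54  -2.52   0.87   5.04   3.63  -1.94   0.67   4.69  -2.39   1.74
 -13.58   3.47]
[0.001, 0.001, 0.002, 0.37]
-1 1 [  5.1 123.9 524.  424.6  14.  234.1 158.7]
[-1.2  -2.06  0.95  3.59  0.49 -1.94 -0.32  1.18 -3.19 -0.04 -3.42  4.18]
[0.519, 2.785, 2.78, 2.806]
-1 -1 [  5.1 123.9 524.  424.6  14.  234.1 158.7]
[-1.2  -2.06  0.95  3.59  0.49 -1.94 -0.32  1.18 -3.19 -0.04 -3.42  4.18]
[0.001, 0.001, 0.0, 0.001]
```

```bash
sed -i 's/R6=base; S4=1;S6=-1/R6=base; S4=-1;S6=-1\nKK=np.array([5.1,123.9,524.0,424.6,14.0,234.1,158.7])\nLO=np.array([-3.14,-1.21,-1.07,-3.16,-2.99,-3.1]);HI=np.array([3.14,2.06,1.41,2.05,-.16,3.1])\ndef ik(p,r,q0):\n    f=lambda q:(lambda a:np.r_[(a[0]-p)\/100,(a[1].inv()*r).as_rotvec()])(fk(q,KK))\n    s=least_squares(f,np.clip(q0,LO+1e-3,HI-1e-3),bounds=(LO,HI)); return s.x,s.cost/' kin.py
python3 - <<'E'
from kin import *
q0=S[3][0]
for deg in (-50,-40,-30,-20,0,20,30,40,50):
    r=R.from_rotvec(N*np.deg2rad(deg))*RPUSH
    for n,y in ((-30,-32),(0,-32),(0,32),(26,0)):
        best=None
        for j4 in (-1.5,-.5,.5,1.5):
            g=np.array(q0);g[3]=j4;g[4]=-.5;g[5]=-1.7+ -j4
            q,c=ik(tcp_for_tip(CH+y*YS+n*N,r),r,g)
            if best is None or c<best[1]: best=(q,c)
        print(deg,n,y,best[0].round(2),'%.1e'%best[1],'toolz',r.as_matrix()[:,2].round(2) if n==26 else '')
E
```

```text
-50 -30 -32 [ 0.66  0.43 -0.63  1.16 -1.04 -3.1 ] 5.0e-03 toolz 
-50 0 -32 [ 0.64  0.44 -0.58  1.19 -1.07 -3.1 ] 1.3e-03 toolz 
-50 0 32 [ 0.76  0.45 -0.55  1.08 -1.13 -3.1 ] 2.0e-03 toolz 
-50 26 0 [ 0.69  0.45 -0.52  1.16 -1.12 -3.1 ] 1.0e-04 toolz [ 0.49 -0.67 -0.56]
-40 -30 -32 [ 0.62  0.37 -0.67  1.2  -0.87 -3.1 ] 1.8e-03 toolz 
-40 0 -32 [ 0.61  0.38 -0.62  1.23 -0.89 -3.1 ] 8.5e-05 toolz 
-40 0 32 [ 0.73  0.39 -0.6   1.12 -0.96 -3.1 ] 4.1e-04 toolz 
-40 26 0 [ 0.66  0.39 -0.55  1.17 -0.94 -3.07] 2.2e-23 toolz [ 0.53 -0.53 -0.66]
-30 -30 -32 [ 0.56  0.32 -0.7   1.25 -0.69 -3.1 ] 2.6e-04 toolz 
-30 0 -32 [ 0.55  0.33 -0.63  1.23 -0.7  -3.05] 4.4e-31 toolz 
-30 0 32 [ 0.69  0.33 -0.63  1.15 -0.77 -3.09] 9.8e-24 toolz 
-30 26 0 [ 0.6   0.34 -0.57  1.14 -0.75 -2.99] 1.3e-30 toolz [ 0.54 -0.38 -0.75]
-20 -30 -32 [ 0.49  0.29 -0.71  1.28 -0.49 -3.06] 3.7e-26 toolz 
-20 0 -32 [ 0.48  0.3  -0.64  1.18 -0.5  -2.93] 1.0e-30 toolz 
-20 0 32 [ 0.62  0.29 -0.64  1.12 -0.58 -3.  ] 7.4e-21 toolz 
-20 26 0 [ 0.54  0.3  -0.57  1.08 -0.55 -2.87] 8.6e-30 toolz [ 0.54 -0.22 -0.81]
0 -30 -32 [ 0.32
[... 614 characters left out ...]
.64 -0.23] 8.1e-31 toolz 
30 0 32 [ 0.21  0.37 -0.56 -1.36 -0.55 -0.22] 1.6e-29 toolz 
30 26 0 [ 0.15  0.4  -0.46 -1.23 -0.61 -0.32] 7.3e-28 toolz [ 0.3   0.59 -0.75]
40 -30 -32 [ 0.01  0.47 -0.51 -1.32 -0.83 -0.07] 2.7e-30 toolz 
40 0 -32 [ 0.02  0.48 -0.44 -1.27 -0.84 -0.16] 1.8e-30 toolz 
40 0 32 [ 0.15  0.44 -0.52 -1.39 -0.76 -0.13] 3.3e-31 toolz 
40 26 0 [ 0.09  0.46 -0.42 -1.29 -0.81 -0.22] 3.8e-29 toolz [ 0.22  0.72 -0.66]
50 -30 -32 [-0.04  0.54 -0.46 -1.31 -1.02 -0.03] 8.1e-31 toolz 
50 0 -32 [-0.02  0.55 -0.39 -1.29 -1.03 -0.11] 4.1e-28 toolz 
50 0 32 [ 0.1   0.51 -0.47 -1.4  -0.95 -0.08] 7.6e-31 toolz 
50 26 0 [ 0.04  0.53 -0.37 -1.31 -1.   -0.16] 9.5e-31 toolz [ 0.13  0.82 -0.56]
```

Rolling +30° about the rod works: j4 ≈ -1.3, j5 ≈ -0.6. I'll interpolate in joint space through the fitted model and convert that to rows.

```bash
cat >> h.py <<'E'
RP30=R.from_rotvec(N*np.deg2rad(30))*RPUSH
def rows_from(poses,p,r):
    rows=[]
    for pt,rt in poses:
        d=np.round(r.inv().apply(pt-p)/10,2); w=np.round((r.inv()*rt).as_rotvec(),3)
        p=p+r.apply(d*10); r=r*R.from_rotvec(w); rows.append(' '.join('%g'%(a+0.) for a in [*d,*w]))
    print(len(rows),'rows'); 
    for k in range(0,len(rows),12): print('; '.join(rows[k:k+12]))
    return p,r
E
python3 - <<'E'
from kin import *
p0,r0=cur(); q0=np.array(telemetry.read_state()['joints'])
pf,rf=fk(q0,KK); off=p0-pf; print('offset',off.round(1), (rf.inv()*r0).magnitude())
tgt=tcp_for_tip(CH-34*YS-25*N,RP30)
q1,c=ik(tgt-off,RP30,np.array([.07,.41,-.56,-1.32,-.63,-.13])); print(q1.round(3),c)
n=11; poses=[]
for i in range(1,n+1):
    p,r=fk(q0+(q1-q0)*i/n,KK); p=p+off; poses.append((p,r)); t=tipinfo(p,r); print(t['n'],t['y'],t['up'],p.round(0)) if i%2 else 0
p,r=rows_from(poses,p0,r0); print(tipinfo(p,r))
E
```

```text
offset [-0.2  3.6 -4.1] 1.0564736570701444e-16
[ 0.057  0.402 -0.541 -1.281 -0.638 -0.161] 1.3265888657112878e-30
-32.37 -48.0 -1.91 [547. -14.  88.]
-46.36 -49.48 -13.01 [537. -17.  78.]
-53.99 -45.47 -18.89 [530. -14.  72.]
-53.14 -39.01 -18.85 [529.  -6.  72.]
-43.13 -33.91 -12.54 [535.   3.  79.]
-25.0 -34.0 -0.0 [549.  10.  91.]
11 rows
0.9 -0.33 0.29 -0.019 0.041 0.001; 0.78 -0.14 0.26 -0.027 0.036 0.001; 0.64 0.02 0.24 -0.036 0.029 0; 0.47 0.16 0.21 -0.042 0.022 -0.001; 0.27 0.27 0.17 -0.048 0.012 -0.002; 0.06 0.35 0.12 -0.052 0.003 -0.004; -0.16 0.38 0.07 -0.054 -0.008 -0.006; -0.4 0.4 0.01 -0.055 -0.019 -0.007; -0.62 0.36 -0.05 -0.054 -0.03 -0.01; -0.85 0.29 -0.11 -0.051 -0.041 -0.013; -1.06 0.19 -0.18 -0.047 -0.052 -0.016
{'n': -25.0, 'y': -34.0, 'up': 0.06, 'dir_err': [0.0, 0.0001]}
```

Emit:
{"fn": "move_arm", "kwargs": {
  "deltas": "0.9 -0.33 0.29 -0.019 0.041 0.001; 0.78 -0.14 0.26 -0.027 0.036 0.001; 0.64 0.02 0.24 -0.036 0.029 0; 0.47 0.16 0.21 -0.042 0.022 -0.001; 0.27 0.27 0.17 -0.048 0.012 -0.002; 0.06 0.35 0.12 -0.052 0.003 -0.004; -0.16 0.38 0.07 -0.054 -0.008 -0.006; -0.4 0.4 0.01 -0.055 -0.019 -0.007; -0.62 0.36 -0.05 -0.054 -0.03 -0.01; -0.85 0.29 -0.11 -0.051 -0.041 -0.013; -1.06 0.19 -0.18 -0.047 -0.052 -0.016; 0 0 0 0 0 0"
}}

```text
clock: 9.82
position: [549.9, 8.5, 90.7]
ee_rot: [-0.178, 0.919, 0.278, 0.218]
contact_force: [0.7, 0.3, -1.4]
gripper_width: 13.0
```

```bash
python3 - <<'E'
from kin import *
s=telemetry.read_state();print(np.round(s['joints'],3),s['contact_force'],tipinfo())
p0,r0=cur()
p,r=plan(p0,r0,tcp_for_tip(CH-34*YS-20*N,RP30),RP30); print(tipinfo(p,r))
E
```

```text
[-0.153  0.417 -0.252 -0.939 -0.889 -0.422] [ 0.7312304   0.3411141  -1.39075386] {'n': -24.94, 'y': -35.38, 'up': -0.45, 'dir_err': [-0.0016, -0.0005]}
1 rows; end [553.5  10.7  93.5] quat [-0.1787, 0.9181, 0.2783, 0.2184]
-0.49 0.13 0.03 -0.002 0 -0.002
{'n': -20.04, 'y': -33.96, 'up': 0.02, 'dir_err': [0.0001, 0.0005]}
```

```bash
python3 - <<'E'
from h import *
print('YS',RP30.inv().apply(YS).round(4),'UP',RP30.inv().apply(UP).round(4),'N',RP30.inv().apply(N).round(4))
E
```

```text
YS [0.    0.866 0.5  ] UP [-0.     0.5   -0.866] N [-1.  0.  0.]
```

Emit:
{"fn": "move_arm", "kwargs": {
  "deltas": "-0.49 0.13 0.03 -0.002 0 -0.002; -0.5 0 0 0 0 0; -0.5 0 0 0 0 0; 0 0 0 0 0 0; 0 0 0 0 0 0"
}}

```text
clock: 10.45
position: [561.6, 14.7, 98.9]
ee_rot: [-0.18, 0.918, 0.279, 0.218]
contact_force: [-0.2, 0.1, -0.4]
gripper_width: 13.1
```

```bash
cat > t.py <<'E'
from h import *
s=telemetry.read_state(); f=np.array(s['contact_force'])
print(round(s['clock'],2),tipinfo(),'F n,y,up',np.round([f@N,f@YS,f@UP],1),'T',np.round(s['wrist_torque'],2), 'j5',round(s['joints'][4],2))
E
python3 t.py
```

```text
10.45 {'n': -9.69, 'y': -31.82, 'up': 0.45, 'dir_err': [0.0027, 0.0017]} F n,y,up [-0.4  0.1 -0.3] T [-1.32  0.64  0.03] j5 -0.9
```

Emit:
{"fn": "move_arm", "kwargs": {
  "deltas": "-0.3 -0.19 -0.11 0 0 -0.003; -0.3 0 0 0 -0.002 0; 0 0 0 0 0 0"
}}

```text
clock: 10.82
position: [567.6, 13.5, 102.1]
ee_rot: [-0.181, 0.917, 0.279, 0.22]
contact_force: [-0.2, -0.3, -0.9]
gripper_width: 12.9
```

```bash
python3 t.py
```

```text
10.82 {'n': -3.36, 'y': -34.23, 'up': 0.84, 'dir_err': [0.0039, 0.0055]} F n,y,up [-0.7 -0.2 -0.7] T [-1.28  0.65  0.02] j5 -0.9
```

Emit:
{"fn": "move_arm", "kwargs": {
  "deltas": "-0.1 0 0 0 0 0; -0.1 0 0 0 0 0; 0 0 0 0 0 0"
}}

```text
clock: 11.2
position: [569.0, 14.1, 103.1]
ee_rot: [-0.181, 0.917, 0.279, 0.22]
contact_force: [-0.0, 0.4, -1.7]
gripper_width: 12.8
```

```bash
python3 t.py
```

```text
11.2 {'n': -1.54, 'y': -34.06, 'up': 0.85, 'dir_err': [0.004, 0.0052]} F n,y,up [-0.8  0.4 -1.5] T [-1.34  0.69 -0.02] j5 -0.9
```

Emit:
{"fn": "move_arm", "kwargs": {
  "deltas": "-0.1 0 0 0 0 0; 0 0 0 0 0 0"
}}

```text
clock: 11.45
position: [569.9, 14.3, 103.5]
ee_rot: [-0.181, 0.917, 0.279, 0.22]
contact_force: [0.1, 0.3, -1.2]
gripper_width: 13.2
```

```bash
python3 t.py
```

```text
11.45 {'n': -0.54, 'y': -34.08, 'up': 0.84, 'dir_err': [0.004, 0.0053]} F n,y,up [-0.5  0.3 -1.1] T [-1.3   0.66  0.03] j5 -0.91
```

Emit:
{"fn": "move_arm", "kwargs": {
  "deltas": "-0.1 0 0 0 0.005 0; 0 0 0 0 0 0"
}}

```text
clock: 11.7
position: [570.8, 14.5, 104.1]
ee_rot: [-0.182, 0.918, 0.278, 0.218]
contact_force: [0.6, 0.5, -0.4]
gripper_width: 13.0
```

```bash
python3 t.py
```

```text
11.7 {'n': 0.68, 'y': -33.8, 'up': 0.41, 'dir_err': [0.0067, 0.001]} F n,y,up [ 0.4  0.3 -0.7] T [-1.35  0.65 -0.01] j5 -0.91
```

Emit:
{"fn": "move_arm", "kwargs": {
  "deltas": "-0.1 0 0 0 0 0; 0 0 0 0 0 0"
}}

```text
clock: 11.95
position: [571.3, 14.7, 104.4]
ee_rot: [-0.182, 0.918, 0.279, 0.217]
contact_force: [0.1, -0.3, -0.8]
gripper_width: 13.0
```

```bash
python3 t.py
```

```text
11.95 {'n': 1.28, 'y': -33.73, 'up': 0.32, 'dir_err': [0.0065, 0.0005]} F n,y,up [-0.4 -0.3 -0.7] T [-1.36  0.73  0.02] j5 -0.91
```

Emit:
{"fn": "move_arm", "kwargs": {
  "deltas": "-0.1 0 0 0 0 0; 0 0 0 0 0 0"
}}

```text
clock: 12.2
position: [571.5, 14.9, 104.5]
ee_rot: [-0.182, 0.918, 0.279, 0.217]
contact_force: [-2.2, -0.8, -1.6]
gripper_width: 13.1
```

```bash
python3 t.py
```

```text
12.2 {'n': 1.59, 'y': -33.6, 'up': 0.18, 'dir_err': [0.0066, -0.0007]} F n,y,up [-2.8 -0.2 -0.2] T [-1.59  1.21  0.34] j5 -0.91
```

Contact at n ≈ 1.5 mm, with soft compliance of about 4 N/mm. I'll press a little more and sweep in +y.

Emit:
{"fn": "move_arm", "kwargs": {
  "deltas": "-0.1 0 0 0 0 0; -0.05 0.09 0.05 0 0 0; 0 0.09 0.05 0 0 0; 0 0.09 0.05 0 0 0; 0 0.09 0.05 0 0 0; 0 0 0 0 0 0"
}}

```text
clock: 12.95
position: [571.2, 17.7, 104.5]
ee_rot: [-0.181, 0.918, 0.278, 0.216]
contact_force: [-4.8, -5.2, -4.1]
gripper_width: 13.1
```

```bash
python3 t.py
```

```text
12.95 {'n': 1.93, 'y': -30.86, 'up': -0.25, 'dir_err': [0.0053, -0.0027]} F n,y,up [-7.1 -3.9 -0.6] T [-2.61  1.92 -0.03] j5 -0.9
```

Emit:
{"fn": "move_arm", "kwargs": {
  "deltas": "0 0.09 0.05 0 0 0; 0 0.09 0.05 0 0 0; 0 0.09 0.05 0 0 0; 0 0.09 0.05 0 0 0"
}}

```text
clock: 13.45
position: [570.3, 21.4, 104.4]
ee_rot: [-0.181, 0.918, 0.278, 0.216]
contact_force: [-4.9, -6.6, -4.0]
gripper_width: 12.8
```

```bash
python3 t.py
```

```text
13.45 {'n': 1.9, 'y': -27.11, 'up': -0.32, 'dir_err': [0.0049, -0.0028]} F n,y,up [-7.5 -5.2 -0.3] T [-2.9   1.9  -0.22] j5 -0.9
```

Emit:
{"fn": "move_arm", "kwargs": {
  "deltas": "0 0.09 0.05 0 0 0; 0 0.09 0.05 0 0 0; 0 0.09 0.05 0 0 0; 0 0.09 0.05 0 0 0; 0 0.09 0.05 0 0 0"
}}

```text
clock: 14.08
position: [569.1, 26.4, 104.5]
ee_rot: [-0.181, 0.918, 0.278, 0.216]
contact_force: [-5.2, -5.5, -4.1]
gripper_width: 13.3
```

```bash
python3 t.py
```

```text
14.07 {'n': 1.9, 'y': -21.91, 'up': -0.23, 'dir_err': [0.0049, -0.0028]} F n,y,up [-7.5 -4.1 -0.4] T [-2.78  1.9  -0.1 ] j5 -0.89
```

Emit:
{"fn": "move_arm", "kwargs": {
  "deltas": "0 0.09 0.05 0 0 0; 0 0.09 0.05 0 0 0; 0 0.09 0.05 0 0 0; 0 0.09 0.05 0 0 0; 0 0.09 0.05 0 0 0"
}}

```text
clock: 14.7
position: [567.8, 31.5, 104.6]
ee_rot: [-0.181, 0.918, 0.278, 0.216]
contact_force: [-3.9, -5.9, -4.5]
gripper_width: 13.0
```

```bash
python3 t.py
```

```text
14.7 {'n': 1.89, 'y': -16.73, 'up': -0.12, 'dir_err': [0.0049, -0.0027]} F n,y,up [-6.8 -4.8 -1.3] T [-2.84  1.94 -0.19] j5 -0.88
```

Emit:
{"fn": "move_arm", "kwargs": {
  "deltas": "0 0.09 0.05 0 0 0; 0 0.09 0.05 0 0 0; 0 0.09 0.05 0 0 0; 0 0.09 0.05 0 0 0; 0 0.09 0.05 0 0 0"
}}

```text
clock: 15.32
position: [566.5, 36.5, 104.7]
ee_rot: [-0.181, 0.918, 0.278, 0.216]
contact_force: [-4.7, -5.0, -3.7]
gripper_width: 13.0
```

```bash
python3 t.py
```

```text
15.32 {'n': 1.87, 'y': -11.56, 'up': -0.02, 'dir_err': [0.0049, -0.0027]} F n,y,up [-6.9 -3.7 -0.3] T [-2.73  1.93 -0.08] j5 -0.88
```

Emit:
{"fn": "move_arm", "kwargs": {
  "deltas": "0 0.09 0.05 0 0 0; 0 0.09 0.05 0 0 0; 0 0.09 0.05 0 0 0; 0 0.09 0.05 0 0 0; 0 0.09 0.05 0 0 0"
}}

```text
clock: 15.95
position: [565.2, 41.5, 104.7]
ee_rot: [-0.181, 0.918, 0.278, 0.216]
contact_force: [-3.5, -5.7, -4.8]
gripper_width: 13.4
```

```bash
python3 t.py
```

```text
15.95 {'n': 1.86, 'y': -6.33, 'up': 0.07, 'dir_err': [0.005, -0.0027]} F n,y,up [-6.5 -4.7 -1.8] T [-2.8   1.83 -0.17] j5 -0.87
```

Emit:
{"fn": "move_arm", "kwargs": {
  "deltas": "0 0.09 0.05 0 0 0; 0 0.09 0.05 0 0 0; 0 0.09 0.05 0 0 0; 0 0.09 0.05 0 0 0; 0 0.09 0.05 0 0 0"
}}

```text
clock: 16.58
position: [563.9, 46.6, 104.8]
ee_rot: [-0.181, 0.918, 0.278, 0.216]
contact_force: [-4.6, -5.1, -4.2]
gripper_width: 13.0
```

```bash
python3 t.py
```

```text
16.57 {'n': 1.87, 'y': -1.14, 'up': 0.2, 'dir_err': [0.005, -0.0026]} F n,y,up [-7.  -3.8 -0.8] T [-2.73  1.8  -0.09] j5 -0.86
```

Emit:
{"fn": "move_arm", "kwargs": {
  "deltas": "0 0.09 0.05 0 0 0; 0 0.09 0.05 0 0 0; 0 0.09 0.05 0 0 0; 0 0.09 0.05 0 0 0; 0 0.09 0.05 0 0 0"
}}

```text
clock: 17.2
position: [564.5, 53.2, 106.9]
ee_rot: [-0.182, 0.917, 0.278, 0.218]
contact_force: [0.1, -0.2, -0.5]
gripper_width: 12.9
```

```bash
python3 t.py
```

```text
17.2 {'n': 4.7, 'y': 5.34, 'up': 1.43, 'dir_err': [0.0065, 0.0025]} F n,y,up [-0.2 -0.3 -0.4] T [-1.31  0.61 -0.04] j5 -0.86
```

The tip dropped in: n = 4.7 mm with no force, at y ≈ 5.3. I'll advance into the slot carefully.

Emit:
{"fn": "move_arm", "kwargs": {
  "deltas": "-0.2 0 0 0 0 0; -0.2 0 0 0 0 0; -0.2 0 0 0 0 0; 0 0 0 0 0 0"
}}

```text
clock: 17.7
position: [568.9, 54.4, 109.4]
ee_rot: [-0.182, 0.918, 0.278, 0.218]
contact_force: [-0.8, -1.2, -0.8]
gripper_width: 12.7
```

```bash
python3 t.py
```

```text
17.7 {'n': 9.97, 'y': 5.34, 'up': 1.15, 'dir_err': [0.0065, 0.0011]} F n,y,up [-1.3 -1.  -0.2] T [-1.27  0.64  0.05] j5 -0.86
```

Emit:
{"fn": "move_arm", "kwargs": {
  "deltas": "-0.2 -0.04 -0.02 0 0 0; -0.2 0 0 0 0 0; -0.2 0 0 0 0 0; -0.1 0 0 0 0 0; 0 0 0 0 0 0"
}}

```text
clock: 18.32
position: [574.7, 55.4, 112.8]
ee_rot: [-0.182, 0.918, 0.278, 0.218]
contact_force: [-0.0, -0.7, -0.5]
gripper_width: 12.6
```

```bash
python3 t.py
```

```text
18.32 {'n': 16.76, 'y': 4.99, 'up': 1.1, 'dir_err': [0.0065, 0.0008]} F n,y,up [-0.4 -0.7 -0.3] T [-1.34  0.7   0.01] j5 -0.86
```

Emit:
{"fn": "move_arm", "kwargs": {
  "deltas": "-0.15 0 0 0 0 0; -0.15 0 0 0 0 0; -0.15 0 0 0 0 0; 0 0 0 0 0 0"
}}

```text
clock: 18.82
position: [577.8, 56.4, 114.5]
ee_rot: [-0.182, 0.918, 0.279, 0.217]
contact_force: [-3.9, -1.1, -2.5]
gripper_width: 12.8
```

```bash
python3 t.py
```

```text
18.82 {'n': 20.39, 'y': 5.2, 'up': 0.85, 'dir_err': [0.0066, -0.0007]} F n,y,up [-4.7 -0.2 -0.2] T [-1.81  1.54  0.47] j5 -0.87
```

Pushing the pin at 4.7 N, as specified. I'll continue to the stop.

Emit:
{"fn": "move_arm", "kwargs": {
  "deltas": "-0.2 0 0 0 0 0; -0.2 0 0 0 0 0; -0.2 0 0 0 0 0; 0 0 0 0 0 0"
}}

```text
clock: 19.32
position: [583.9, 57.7, 118.2]
ee_rot: [-0.182, 0.918, 0.278, 0.218]
contact_force: [-2.7, -1.0, -2.3]
gripper_width: 12.7
```

```bash
python3 t.py
```

```text
19.32 {'n': 27.61, 'y': 5.05, 'up': 1.12, 'dir_err': [0.0064, 0.0014]} F n,y,up [-3.7 -0.3 -0.5] T [-1.78  1.48  0.49] j5 -0.87
```

Emit:
{"fn": "move_arm", "kwargs": {
  "deltas": "-0.15 0 0 0 0 0; -0.15 0 0 0 0 0; 0 0 0 0 0 0"
}}

```text
clock: 19.7
position: [584.1, 58.1, 118.3]
ee_rot: [-0.182, 0.918, 0.279, 0.216]
contact_force: [-6.4, -1.6, -4.6]
gripper_width: 12.8
```

```bash
python3 t.py
```

```text
19.7 {'n': 28.03, 'y': 5.41, 'up': 0.6, 'dir_err': [0.0071, -0.0032]} F n,y,up [-8.  -0.  -0.7] T [-2.32  2.28  0.9 ] j5 -0.87
```

The tip has stalled at n = 28.0, about 26.5 mm below the surface, and the force is rising, so this is the stop. I'll press briefly to confirm, then withdraw.

Emit:
{"fn": "move_arm", "kwargs": {
  "deltas": "-0.2 0 0 0 0 0; 0 0 0 0 0 0; 0 0 0 0 0 0"
}}

```text
clock: 20.08
position: [584.2, 58.3, 118.4]
ee_rot: [-0.182, 0.918, 0.279, 0.214]
contact_force: [-10.1, -4.2, -5.6]
gripper_width: 13.0
```

```bash
python3 t.py
```

```text
20.07 {'n': 28.21, 'y': 5.66, 'up': 0.27, 'dir_err': [0.0075, -0.0063]} F n,y,up [-12.2  -1.7   0.6] T [-2.66  2.85  1.2 ] j5 -0.87
```

Emit:
{"fn": "move_arm", "kwargs": {
  "deltas": "0.5 0 0 0 0 0; 0.6 0 0 0 0 0; 0.7 0 0 0 0 0; 0.8 0 0 0 0 0; 1 0 0 0 0 0; 1.2 0 0 0 0 0; 1 0 0 0 0 0; 0 0 0 0 0 0; 0 0 0 0 0 0"
}}

```text
clock: 21.2
position: [539.4, 46.3, 91.6]
ee_rot: [-0.182, 0.918, 0.278, 0.218]
contact_force: [0.3, 0.1, 0.2]
gripper_width: 12.8
```

```bash
python3 t.py; python3 - <<'E'
from h import *
s=telemetry.read_state();print(np.round(s['joints'],3),s['position'],s['ee_rot'])
im=eyes.get_image('wrist'); cv2.imwrite('pics/w4.png',im['pixels'])
E
```

```text
21.2 {'n': -25.42, 'y': 4.53, 'up': 1.09, 'dir_err': [0.0065, 0.0013]} F n,y,up [0.4 0.  0. ] T [-1.3   0.7   0.05] j5 -0.84
[-0.084  0.391 -0.292 -0.964 -0.843 -0.441] [539.41391731  46.25267938  91.63509456] [-0.18198236  0.91757409  0.27832958  0.21788265]
```

View pics/w4.png

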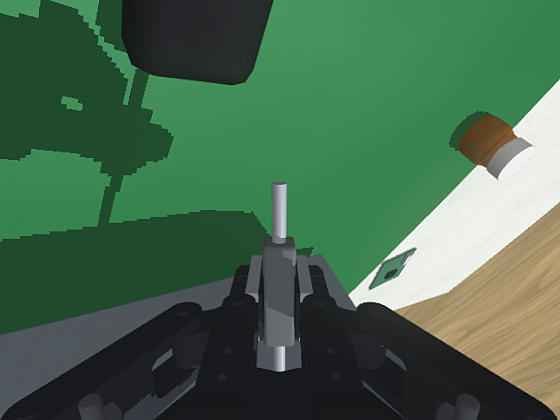

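The rod sits in the grip exactly as before: tail end at (279,183), handle edge at row 243. Returning to above the rest.

```bash
python3 - <<'E'
from h import *
p0,r0=cur()
p,r=plan(p0,r0,GP+[0,0,75],GQ,n=11)
E
```

```text
11 rows; end [ 485.2 -236.2  116.7] quat [0.1652, 0.9863, -0.0003, 0.0005]
0.85 -1.68 -1.83 0.059 0.032 0.063; 0.79 -1.83 -1.71 0.059 0.032 0.063; 0.73 -1.98 -1.56 0.059 0.032 0.062; 0.64 -2.11 -1.43 0.059 0.032 0.063; 0.56 -2.22 -1.28 0.059 0.032 0.063; 0.44 -2.33 -1.12 0.059 0.032 0.063; 0.33 -2.42 -0.98 0.059 0.032 0.063; 0.21 -2.48 -0.82 0.059 0.032 0.062; 0.08 -2.54 -0.67 0.059 0.032 0.063; -0.07 -2.57 -0.51 0.059 0.032 0.063; -0.22 -2.59 -0.37 0.059 0.032 0.063
```

Emit:
{"fn": "move_arm", "kwargs": {
  "deltas": "0.85 -1.68 -1.83 0.059 0.032 0.063; 0.79 -1.83 -1.71 0.059 0.032 0.063; 0.73 -1.98 -1.56 0.059 0.032 0.062; 0.64 -2.11 -1.43 0.059 0.032 0.063; 0.56 -2.22 -1.28 0.059 0.032 0.063; 0.44 -2.33 -1.12 0.059 0.032 0.063; 0.33 -2.42 -0.98 0.059 0.032 0.063; 0.21 -2.48 -0.82 0.059 0.032 0.062; 0.08 -2.54 -0.67 0.059 0.032 0.063; -0.07 -2.57 -0.51 0.059 0.032 0.063; -0.22 -2.59 -0.37 0.059 0.032 0.063; 0 0 0 0 0 0"
}}

```text
clock: 22.75
position: [485.1, -236.4, 116.3]
ee_rot: [0.165, 0.986, -0.0, 0.0]
contact_force: [-0.8, -0.4, -1.2]
gripper_width: 13.1
```

Emit:
{"fn": "move_arm", "kwargs": {
  "deltas": "0 0 0 0 0 0; 0 0 0 0 0 0"
}}

```text
clock: 23.0
position: [484.8, -235.6, 116.6]
ee_rot: [0.165, 0.986, 0.0, 0.0]
contact_force: [-0.6, 0.3, -0.9]
gripper_width: 12.9
```

```bash
python3 - <<'E'
from h import *
s=telemetry.read_state();print(np.round(s['joints'],3))
p0,r0=cur(); print(p0,r0.as_quat().round(4), (r0.inv()*GQ).as_rotvec().round(4))
plan(p0,r0,GP+[0,0,20],GQ,n=4)
im=eyes.get_image('wrist'); cv2.imwrite('pics/w5.png',im['pixels'])
E
```

```text
[-0.152  0.354 -0.36  -0.    -0.856 -1.751]
[ 484.80691548 -235.64515408  116.56936362] [1.649e-01 9.863e-01 1.000e-04 4.000e-04] [ 0.0006 -0.0006  0.0005]
4 rows; end [ 485.2 -236.3   61.8] quat [0.1654, 0.9862, -0.0005, 0.0008]
-0.01 -0.01 1.37 0 0 0; -0.01 -0.01 1.37 0 0 0; -0.02 -0.01 1.37 0 0 0; -0.01 -0.02 1.37 0.001 -0.001 0.001
```

View pics/w5.png

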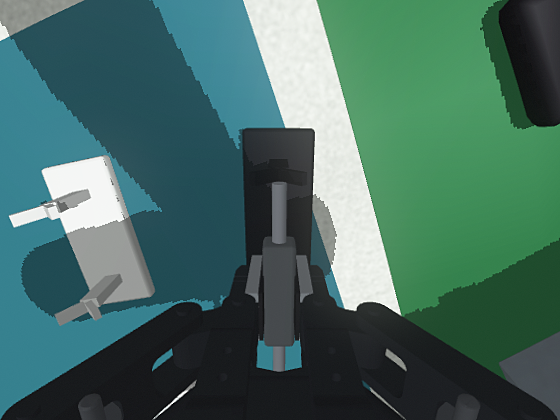

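The rod at column 279 is centred over the black rest's V post at (282,172). Lowering.

Emit:
{"fn": "move_arm", "kwargs": {
  "deltas": "-0.01 -0.01 1.37 0 0 0; -0.01 -0.01 1.37 0 0 0; -0.02 -0.01 1.37 0 0 0; -0.01 -0.02 1.37 0 0 0; 0 0 0.7 0 0 0; 0 0 0.6 0 0 0; 0 0 0.4 0 0 0; 0 0 0.2 0 0 0; 0 0 0 0 0 0"
}}

```text
clock: 24.18
position: [485.1, -236.9, 42.8]
ee_rot: [0.165, 0.986, -0.0, 0.0]
contact_force: [-0.0, 0.2, -0.9]
gripper_width: 12.9
```

Emit:
{"fn": "move_arm", "kwargs": {
  "deltas": "0 0 0.1 0 0 0; 0 0 0 0 0 0"
}}

```text
clock: 24.42
position: [485.4, -236.9, 42.1]
ee_rot: [0.165, 0.986, -0.0, 0.001]
contact_force: [0.6, 1.4, 2.0]
gripper_width: 12.9
```

Force is now +2 N upward, so the rod is seated in the notches. Release.

Emit:
{"fn": "move_arm", "kwargs": {
  "deltas": "0 0 0 0 0 0; 0 0 0 0 0 0; 0 0 0 0 0 0; 0 0 0 0 0 0; 0 0 0 0 0 0",
  "grip": 5
}}

```text
clock: 25.05
position: [485.0, -236.9, 41.6]
ee_rot: [0.165, 0.986, -0.0, 0.0]
contact_force: [-0.1, -0.2, -0.8]
gripper_width: 50.2
```

Emit:
{"fn": "move_arm", "kwargs": {
  "deltas": "0 0 -0.5 0 0 0; 0 0 -1 0 0 0; 0 0 -2 0 0 0; 0 0 -3 0 0 0; 0 0 -3 0 0 0; 0 0 -2.5 0 0 0; 0 0 0 0 0 0; 0 0 0 0 0 0"
}}

```text
clock: 26.05
position: [484.5, -236.5, 161.3]
ee_rot: [0.165, 0.986, -0.0, -0.0]
contact_force: [0.4, 0.4, 0.2]
gripper_width: 49.8
```

```bash
python3 - <<'E'
from h import *
s=telemetry.read_state();print(s['clock'],s['position'],s['contact_force'])
im=eyes.get_image('wrist'); cv2.imwrite('pics/w6.png',im['pixels'])
print(w2px(im,[[484.5,-236.5,67],[584,-271,63],[437,-221,63]],s))
t=eyes.get_image('top')
for n in['rod_mid','rest_mid','mouse','parts_box']: print(n,[(np.round(q['point'],1),round(q['p'],2)) for q in eyes.boxes_of(t,n)])
cv2.imwrite('pics/t6.png',t['pixels'])
E
```

```text
26.05 [ 484.49694637 -236.54697792  161.34956291] [0.38577571 0.40444774 0.21373032]
[[278.58837461 213.14376451]
 [278.30242673 322.89113021]
 [277.53557002 148.05821869]]
rod_mid [(array([433.5,   8.9,  31.3]), 0.48)]
rest_mid [(array([ 398.3, -385.2,   12. ]), 0.59)]
mouse [(array([437. ,  10.5,  31.8]), 0.5)]
parts_box [(array([ 659.6, -422.1,   24. ]), 0.72), (array([714.8,  73.2, 311.5]), 0.72)]
```

View pics/w6.png

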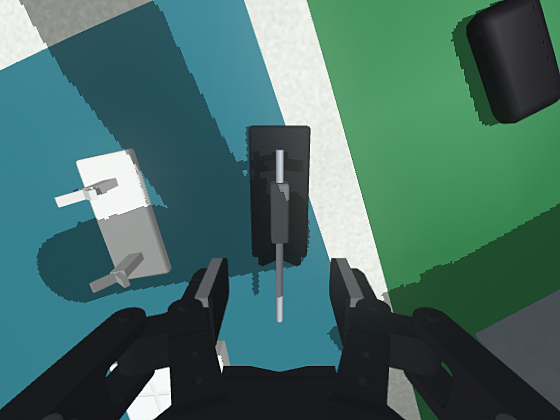

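View pics/t6.png

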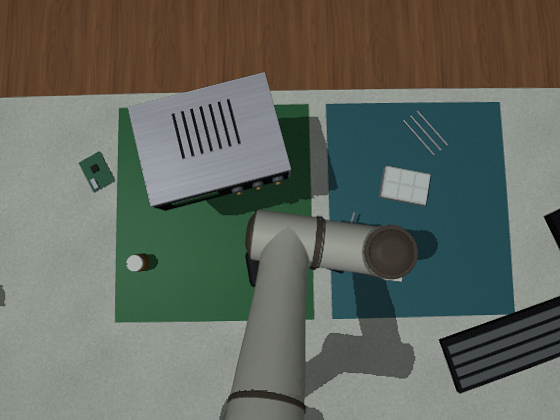

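The rod lies exactly where it began: handle (280,213), tip (279,321). The mouse shows at the same pixels as in the first wrist view, the jar at top (138,262) and the box at (405,185), all unmoved. The gripper is clear. Handing in.

```bash
python3 -c "
from bench import arm
print(arm.job_done())"
```

```text
the job is handed in; nothing more can be done
None
```

The reset pin is pushed home and the rod is back in its black rest, handed in at about 26 s of the 72 s allowed. The hand-in gives no verdict.

**What I did:** I took the rod from the black rest and swept its tip along the chin at about 7 N. It dropped into the slot about 5 mm to the +y side of the middle. The pin moved at about 4–5 N, then stopped about 26.5 mm below the chin surface. Pressing on to 12 N moved the tip only 0.2 mm more, so I take that as the stop. I then laid the rod back, let go and lifted the gripper clear.

**Last checks:**
- **Rod:** in the wrist picture it lies at the same pixels as at the start, within 1 px.
- **Loose things:** the jar and the parts box are unmoved in the top view, and the mouse is unmoved in the wrist view.
- **Contact:** the force on the tool after lifting clear was under 1 N.

**What failed or disagreed:**
- **Tilted pose:** the first one in front of the chin was out of reach because joint 5 was at its limit. I rolled the tool 30° about the rod, which solved it. My fitted arm model then predicted the wrong joint angles, but the pose itself was reached.
- **Final detection:** in the last top view the arm hid the rest and most of the mouse. There the networks gave a false rod position and put the mouse 17 mm off. I relied on the wrist picture for both.

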